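# Lay the forms bin down against the stop rail

## Robot

A 6-joint arm with a two-finger parallel gripper is mounted at the origin on the work surface. World frame = base frame: x ahead of the robot, y to its left, z up, the work surface at z = 0. Lengths are in m, angles in rad, forces in N, time in s.
With the tool pointing down it reaches from about 0.35 to 0.85 m from the base axis. Payload 8.1 kg.
Tool frame: the origin (TCP) lies on the centre line of the jaws, within the pads' length; the fingertips stand 11 mm ahead of it and the grasp point (between the pads) lies 8 mm behind it (tip_reach is the z of the fingertips in the tool frame, in m); z points along the fingers, y is the direction in which the jaws open and shut (so a half turn about z gives the same grasp; the last joint's range is limited). The gripper opens to 93 mm and grips with 3 to 60 N. Pads are 15 mm wide; open, the fingers measure 128 mm over their backs; the gripper's body (75 mm by 188 mm) begins 65 mm behind the grasp point.
Start: joints at [1.095, 0.13, 1.488, -0, 1.523, -0.085], TCP at [0.229, 0.555, 0.23] pointing down, gripper open.
Joint ranges: [-2.96, 2.96], [-0.89, 2.26], [0.02, 2.5], [-1.34, 4.48], [0, 2.73], [-2.66, 2.66]. Speed limits (rad/s): [2.39, 2.39, 2.79, 3.14, 3.14, 3.14].

## Interface

Orientations are given as a rotation vector (axis times angle).
In Python, from plant import read_state, read_camera, camera_params, close_job, silhouettes, tip_of, tip_reach gives the robot as it stands.
- The arm moves only by the shell command python3 -m creep 'ROWS' [FORCE]. ROWS is JSON, a list of rows, each a list of 5 numbers: the shift along the tool's x, y, z in m, then the turn about the tool's z in rad, then the closure in counts, from 0 (fully open) to 255 (shut). In form: [[dx, dy, dz, twist, gripper], ...]. A call has 1 to 12 rows; each row shifts and turns the commanded pose from where the row before left it, along the tool's axes as they then stand; what a row does not reach is not made up. A row lasts 1/12 s, in which the tool goes at most 41.7 mm and 7.16 degrees, less where a joint would pass 70% of its speed; a pose out of reach is approached as far as the arm can. A call is refused whole if a number of a shift passes 0.0417 or a number of a turn 0.125, either way. A call with a gripper value outside its range is refused whole. The fingers move at their own pace and stop on an object; FORCE is the grip in N (left out, the last holds). Time passes only in rows, so rows that do not move let the fingers close. It gives the time, the measured TCP pose, the force and the opening at its end, in the units of the state.
- read_state(): the state, without advancing time (a new reading comes with each control period).
- read_camera(name): name is "side" or "top" or "wrist"; returns the picture (420x560x3 uint8, red, green, blue); there is no depth.
- camera_params(name): a dict with "fov_y" (degrees; the focal length in pixels is half the picture's height over the tangent of half this angle, whatever the lens; pixels are square), "cx", "cy" (the principal point, pixels), "k1" (the pictures are not rectified: a ray, as slopes to the right and down, at radius r is drawn at 1 + k1 r^2 times it, then the intrinsics apply), "position" and "rotation" of the camera in the world. Camera axes: x right, y down, z forward; pixel columns grow to the right and rows downward; lengths in m; the calibration is good to about 2 mm. A picture is of the moment at which its call begins: read the wrist's pose just before it. camera_params takes no time and is no camera call; for the wrist camera it gives the pose at the moment of the call.
- close_job(): hands the job in, once; it reports no verdict.
Trained networks look in the newest picture that a camera, given by its name, has taken for a name from the list of things; names that differ only in an ending like _2 or _b are one class to them, and where a whole thing is asked for, a point or a joint stands for the part that bears it (a point fixed in the world has none). Each returns a list of dicts, best first, with "confidence" (0 to 1); they miss things now and then, are a little off and sometimes report something else, mostly with a low value. They report only what shows in the picture. A call takes as long as a camera call. They do not tell look-alikes from the thing itself.
- silhouettes(camera, query): "region" (420x560 bool, what is visible of it) and "pixel" ([column, row] in pixels, amid what is visible of it).
- tip_of(camera, query): "pixel" ([column, row] in pixels: a listed point, or the origin of a listed thing).
The state is a dict: "t": time; "q": joint angles; "dq": joint speeds; "joint_torque": joint torques, N m; "tool_pos": TCP position; "orientation": TCP orientation; "force": force on the tool from outside, world axes, zero at the start; "wrist_torque": the same for the moment, N m; "opening": finger opening in m.
Only numpy, scipy, OpenCV 4.12 (cv2) and the standard library are available. Lean on these libraries where they do the work, as an engineer would, in place of code of your own. Each camera call takes 0.05 s, during which the arm holds its last target.

## Task

Tip the tall empty forms bin over onto its side, away from the stop rail, lowering it gently all the way so that it never drops; its mouth then faces away from the rail. Then push it along the counter, without forcing it, until its bottom is flat against the rail, and leave it there. Only push and support it with the fingers, do not pinch it, lift it or carry it, and leave the bottle, jar and stapler where they are.

Things in the scene. Friction and masses are not known exactly. Their poses are not given: they have to be found in the camera images.
- forms_bin: Loose empty light grey plastic bin, open at one end, 0.2 to 0.5 kg, 68 (x) x 100 (y) x 180 mm (z), sides and bottom 4 mm thick. Origin: centre of the outside of its bottom; z points to the open mouth. Starts upright, mouth up, 15 to 50 mm clear of the rail, its +x side towards the rail (square to it within 0.12 rad). It is to end lying on its -x side, x up, bottom to the rail.
- heel (a point): Middle of the bin's bottom edge on its -x side, (-34, 0, 0) mm in the bin's frame: the edge to tip it over. It stays on the counter throughout. The centre of mass is about 80 mm from the bottom: the bin balances at about 23 degrees of tilt and beyond that falls by itself unless carried. Upright it tips rather than slides when pushed near the mouth; lying it slides with 1 to 6 N.
- mouth (a point): Centre of the bin's open mouth, (0, 0, 180) mm in the bin's frame. The mouth is 60 (bin's x) x 92 mm (y) inside, so shut fingers fit in it with room to push or carry a wall from the inside.
- stop_rail: Fixed aluminium stop rail screwed to the counter: an upright strip 12 mm thick (its x), 320 mm long (its y), 45 mm high. Origin: middle of the strip at counter level; its front face, the one the bin must end against, is the plane x = -6 mm of its frame, looking along its -x, roughly towards the robot (within 0.3 rad). A 4 mm high foot lies behind it only.
- gel_bottle: Bystander: loose clear bottle with a white cap, 56 mm diameter, 150 mm tall, upright beside the bin's lane (at least 140 mm from the rail's centre line); origin: centre of its underside.
- pill_jar: Bystander: loose white jar, 44 mm diameter, 70 mm tall, upright beside the lane (at least 140 mm from the rail's centre line); origin: centre of its underside.
- stapler: Bystander: loose black stapler, 130 (its x) x 34 x 55 mm, beside the lane (at least 140 mm from the rail's centre line); origin: centre of its underside.
Things that resemble listed ones, but are neither listed nor needed, are in the scene too. Of the things that look like the forms_bin, take the one that is farthest to the robot's right at the start.

How it is judged:
By the outcome, as a careful person would: the job done as asked, in the order asked, and still so for the second after the job is handed in, with the robot touching nothing.
It also fails if it takes over 64 s, if anything falls off the work surface, if the arm or the gripper's body presses on something with over 40 N, if the wrist force passes 120 N, or if a joint passes its speed limit or range.

## Working session

There is one attempt and no reset: what is moved stays moved. The work goes in short steps, Python scripts to look and compute and a shell command to move; the robot and the scene stay as the last step left them, time stands still between calls to the robot, and variables do not carry over. Pictures are saved under pics/ and viewed, and the job is handed in when it is done.

```bash
mkdir -p pics; ls; python3 - <<'E'
from plant import *
import cv2, json
s=read_state(); print({k:(v if not hasattr(v,'tolist') else v.tolist()) for k,v in s.items()})
print('tip_reach',tip_reach)
for n in ['side','top','wrist']:
    p=camera_params(n); print(n,p)
    im=read_camera(n); cv2.imwrite(f'pics/{n}0.png',im[:,:,::-1])
E
```

```text
pics
{'t': 0.0, 'q': [1.0945969743262147, 0.1311559270408568, 1.4892878848840225, -2.4938457869143764e-05, 1.5230356743673337, -0.0853956865100551], 'dq': [0.00032424132337425675, -0.0002399094806480824, -0.0006046669233314115, -0.00048613170448519706, -0.0021783597132921505, -0.0014901982017538644], 'joint_torque': [-0.0008493168570566922, -55.98398208618164, -49.175376892089844, 0.07681354880332947, 0.035517525393515825, -0.00022321687538351398], 'tool_pos': [0.22828234563115485, 0.5542598985464107, 0.22858586400919387], 'orientation': [-0.6098749443406313, -3.0813169329358683, 0.0028581392486974506], 'force': [0.3157981387969584, -0.03440190208083455, 0.07509482316249129], 'wrist_torque': [0.04612107380791463, -0.041155892715709366, -0.01588727648284156], 'opening': 0.09311791955796488}
tip_reach 0.011
side {'fov_y': 47.44798883391569, 'cx': 276.02084335606855, 'cy': 213.9385346933025, 'k1': 0.009278959441220805, 'position': array([ 1.15588088, -0.07987018,  0.98970266]), 'rotation': array([-2.05219376, -1.66841433,  0.49705325])}
top {'fov_y': 49.05652301066336, 'cx': 273.6759859869107, 'cy': 214.1692130510274, 'k1': -0.11157323652203383, 'position': array([0.50469809, 0.02839443, 1.09431366]), 'rotation': array([-2.19736514,  2.17486439, -0.05960421])}
wrist {'fov_y': 60.259105801669214, 'cx': 280.36521776033203, 'cy': 207.83313556631558, 'k1': -0.0007886173826825136, 'position': array([0.15967348, 0.58267121, 0.3845771 ]), 'rotation': array([2.41718933, 1.61724968, 0.21561577])}
```

View pics/side0.png

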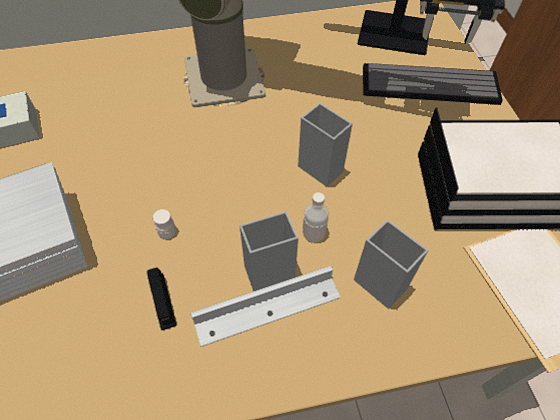

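View pics/top0.png

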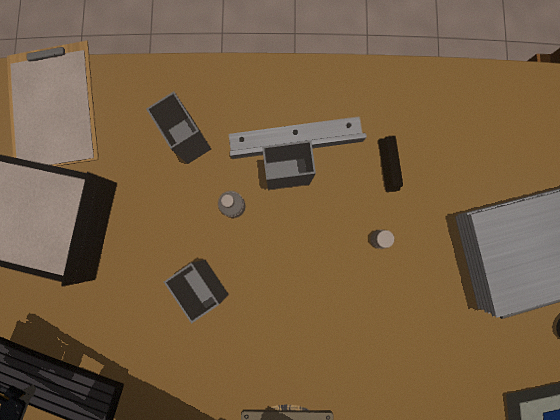

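View pics/wrist0.png

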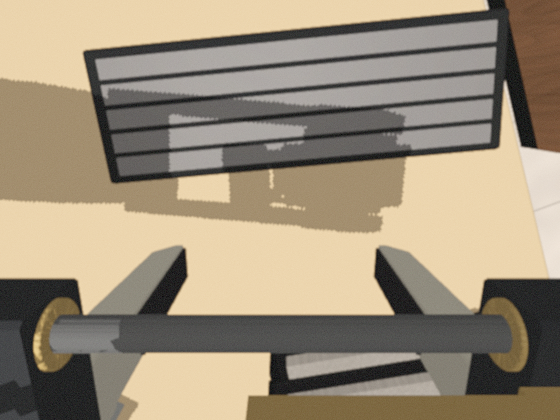

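Candidates for the forms bin in the top view are three look-alikes at (288,165), (180,128) and (195,290). Image right is the robot's right (−y), so (288,165), in front of the rail, is the one to take. I'll check it in a crop and measure it.

```bash
cat > h.py <<'E'
import numpy as np, cv2
from scipy.spatial.transform import Rotation as R
from scipy.optimize import least_squares
from plant import *
def K(p): 
    f=210/np.tan(np.radians(p['fov_y'])/2); return f
def proj(p,X):
    X=np.atleast_2d(X); c=(X-p['position'])@R.from_rotvec(p['rotation']).as_matrix()
    s=c[:,:2]/c[:,2:]; r2=(s**2).sum(1,keepdims=True); s=s*(1+p['k1']*r2)
    return s*K(p)+[p['cx'],p['cy']]
def unproj(p,px,z=0.):
    d=(np.atleast_2d(px).astype(float)-[p['cx'],p['cy']])/K(p); s=d.copy()
    for _ in range(20): s=d/(1+p['k1']*(s**2).sum(1,keepdims=True))
    v=np.c_[s,np.ones(len(s))]@R.from_rotvec(p['rotation']).as_matrix().T
    return p['position']+v*((z-p['position'][2])/v[:,2:])
def save(name,im): cv2.imwrite(f'pics/{name}.png',im[:,:,::-1])
E
python3 - <<'E'
from h import *
ims={}
for n in ['top','side']:
    ims[n]=read_camera(n); p=camera_params(n)
    for q in ['forms_bin','stop_rail','gel_bottle','pill_jar','stapler']:
        for d in silhouettes(n,q):
            print(n,q,round(d['confidence'],2),np.round(d['pixel']),d['region'].sum(), np.round(unproj(p,d['pixel'],0)[0],3))
            if q in('forms_bin','stop_rail'): np.save(f"pics/{n}_{q}_{int(d['pixel'][0])}.npy",d['region'])
    for q,z in [('mouth',.18),('heel',0),('stop_rail',0),('forms_bin',0),('gel_bottle',0),('pill_jar',0),('stapler',0)]:
        for d in tip_of(n,q): print(n,'tip',q,round(d['confidence'],2),np.round(d['pixel'],1),np.round(unproj(p,d['pixel'],z)[0],4))
a=cv2.resize(ims['top'][100:220,210:380],None,fx=3.5,fy=3.5,interpolation=cv2.INTER_CUBIC)
b=cv2.resize(ims['side'][190:360,180:350],None,fx=3.5,fy=3.5,interpolation=cv2.INTER_CUBIC)
save('crop_top',a);save('crop_side',b); print(read_state()['t'])
E
```

```text
top forms_bin 0.91 [290. 166.] 2167 [ 0.69 -0.    0.  ]
top forms_bin 0.82 [179. 127.] 2356 [0.783 0.27  0.   ]
top forms_bin 0.74 [198. 285.] 2295 [0.403 0.215 0.   ]
top stop_rail 0.88 [302. 137.] 2964 [ 0.759 -0.03   0.   ]
top gel_bottle 0.87 [232. 205.] 570 [0.594 0.137 0.   ]
top pill_jar 0.64 [379. 239.] 308 [ 0.515 -0.215  0.   ]
top stapler 0.78 [389. 164.] 1020 [ 0.698 -0.239  0.   ]
top tip mouth 0.96 [171.3 118.3] [0.7556 0.2468 0.18  ]
top tip mouth 0.84 [289.8 157.8] [0.6754 0.0045 0.18  ]
top tip mouth 0.66 [189.3 292.1] [0.4048 0.2016 0.18  ]
top tip heel 0.86 [288.3 186.3] [0.6399 0.0028 0.    ]
top tip heel 0.63 [197.4 135.2] [0.7629 0.2243 0.    ]
top tip heel 0.6 [218.3 277.6] [0.4206 0.1669 0.    ]
top tip stop_rail 0.96 [296.8 149.5] [ 0.7294 -0.0169  0.    ]
top tip stop_rail 0.65 [234.7 203.4] [0.5976 0.1305 0.    ]
top tip forms_bin 0.93 [205.3 281.2] [0.4116 0.1978 0.    ]
top tip forms_bin 0.79 [186.9 139. ] [0.7535 0.2497 0.    ]
top tip forms_bin 0.74 [286.4 175.1] [0.6669 0.0076 0.    ]
top tip gel_bottle 0.83 [235.6 203.2] [0.5981 0.1284 0.    ]
top tip
[... 675 characters left out ...]
300.] 967 [ 0.69  -0.244  0.   ]
side tip mouth 0.76 [268.7 229.2] [0.6674 0.0094 0.18  ]
side tip mouth 0.76 [323.6 123. ] [0.4103 0.1907 0.18  ]
side tip mouth 0.64 [394.6 244.9] [0.7523 0.2421 0.18  ]
side tip heel 0.73 [367.9 293.4] [ 0.7688  0.2132 -0.    ]
side tip heel 0.69 [312.7 176.6] [ 0.4242  0.1735 -0.    ]
side tip stop_rail 0.65 [263.6 298.4] [ 0.7331 -0.0173  0.    ]
side tip forms_bin 0.9 [269.1 270.4] [ 0.6679  0.0083 -0.    ]
side tip forms_bin 0.82 [319.4 170.5] [ 0.4081  0.1958 -0.    ]
side tip forms_bin 0.66 [380.2 285. ] [0.7549 0.2467 0.    ]
side tip pill_jar 0.67 [166.9 231.1] [ 0.514 -0.213  0.   ]
side tip stapler 0.85 [162.  304.4] [ 0.7013 -0.2389  0.    ]
1.45
```

View pics/crop_top.png

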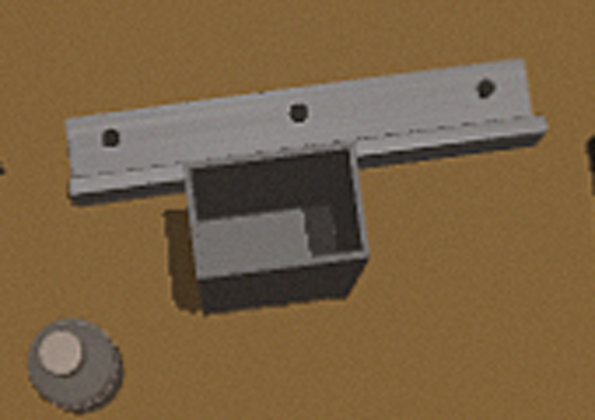

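View pics/crop_side.png

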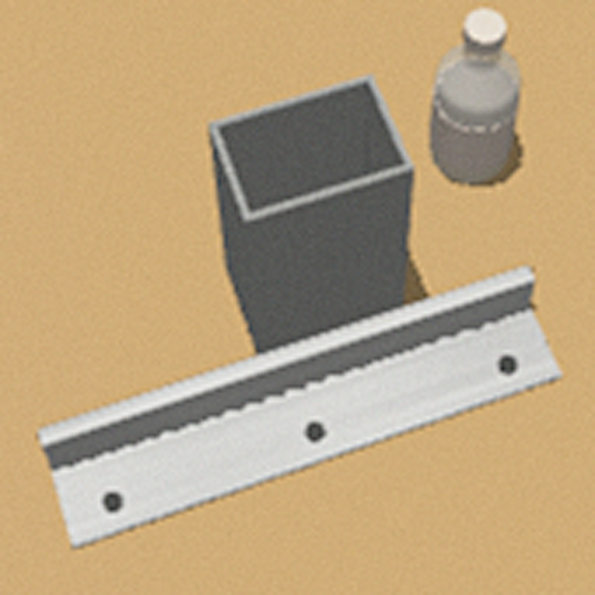

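```bash
python3 - <<'E'
from h import *
pt,ps=camera_params('top'),camera_params('side')
u=lambda a,o:(np.array(a)+.5)/3.5+o-.5
ct=u([(185,168),(352,147),(369,257),(198,279)],[210,100]); cs=u([(412,168),(248,220),(211,125),(371,79)],[180,190])
# order: top: (far,left)=(+x,+y),(+x,-y),(-x,-y),(-x,+y); side: (+x,+y) right=412,168 ; (+x,-y) 248,220; (-x,-y) 211,125 ; (-x,+y) 371,79
L=np.array([(.034,.05,.18),(.034,-.05,.18),(-.034,-.05,.18),(-.034,.05,.18)])
def W(q,L): 
    c,s=np.cos(q[2]),np.sin(q[2]); return np.c_[q[0]+c*L[:,0]-s*L[:,1],q[1]+s*L[:,0]+c*L[:,1],L[:,2]]
for use in ['both','top','side']:
    f=lambda q:np.r_[(proj(pt,W(q,L))-ct).ravel()*(use!='side'),(proj(ps,W(q,L))-cs).ravel()*(use!='top')]
    r=least_squares(f,[.667,.007,.1]); print('bin',use,np.round(r.x,4),np.round(r.fun,1))
# rail
rt=u([(70,190),(545,122)],[210,100]); 
print('rail front top edge from top z45',unproj(pt,rt,.045))
rs=u([(530,266),(40,432)],[180,190]); print('side',unproj(ps,rs,.045))
Lr=np.array([(-.006,.16,.045),(-.006,-.16,.045)])
for use in ['both','top','side']:
    f=lambda q:np.r_[(proj(pt,W(q,Lr))-rt).ravel()*(use!='side'),(proj(ps,W(q,Lr))-rs).ravel()*(use!='top')]
    r=least_squares(f,[.73,-.017,.1]); print('rail',use,np.round(r.x,4),np.round(r.fun,1))
E
```

```text
bin both [0.6713 0.0075 0.1404] [-1.1 -1.2  0.4 -1.5  0.2  0.2 -0.4  0.3  0.5 -0.1 -1.   0.2 -1.  -0.8
  0.1 -1.7]
bin top [0.6702 0.007  0.139 ] [-0.8 -0.7  0.7 -0.9  0.4  0.7 -0.2  0.8  0.  -0.  -0.  -0.  -0.  -0.
 -0.  -0. ]
bin side [0.6727 0.0079 0.1417] [-0.  -0.   0.  -0.   0.  -0.  -0.  -0.   0.9  0.4 -0.6  0.8 -0.7 -0.2
  0.4 -1.2]
rail front top edge from top z45 [[ 0.7084622   0.14002052  0.045     ]
 [ 0.75764935 -0.17441097  0.045     ]]
side [[ 0.70655856  0.14060091  0.045     ]
 [ 0.7536585  -0.17404658  0.045     ]]
rail both [ 0.7374 -0.016   0.1515] [-0.6  0.5  0.3  0.9  0.4  0.3 -0.4  1. ]
rail top [ 0.739  -0.0163  0.1552] [-0.4  0.1  0.4 -0.1  0.   0.  -0.   0. ]
rail side [ 0.7359 -0.0157  0.1489] [-0.   0.   0.   0.   0.4 -0.2 -0.4  0.1]
```

```bash
cat >> h.py <<'E'
YAW=0.145; N=np.array([np.cos(YAW),np.sin(YAW),0]); LT=np.array([-np.sin(YAW),np.cos(YAW),0])
RAILN=0.7203
def st(verbose=True):
    s=read_state(); Rm=R.from_rotvec(s['orientation']).as_matrix(); P=np.array(s['tool_pos']); F=np.array(s['force'])
    if verbose: print('t %.2f'%s['t'],'P',np.round(P,4),'n %.4f l %.4f tipz %.4f'%(P@N,P@LT,P[2]-.011),'F n/l/z',np.round([F@N,F@LT,F[2]],2),'open %.4f'%s['opening'],'q6 %.2f'%s['q'][5],'toolx',np.round(Rm[:,0],3),'tooly',np.round(Rm[:,1],3))
    return s,P,Rm
E
python3 - <<'E'
from h import *
s,P,Rm=st()
for sg in (1,-1):
    y=sg*N; a=np.arctan2(np.cross(Rm[:,1],y)@Rm[:,2],Rm[:,1]@y); print('twist',a)
    z=Rm[:,2]; Rn=np.c_[np.cross(y,z),y,z]
    T=np.array([.671,.0075,.27]); print('delta now-frame',Rm.T@(T-P),'delta final frame',Rn.T@(T-P))
E
```

```text
t 1.45 P [0.2285 0.5548 0.2296] n 0.3063 l 0.5159 tipz 0.2186 F n/l/z [-0.06 -0.59 -0.02] open 0.0930 q6 -0.09 toolx [-0.925  0.381  0.   ] tooly [0.381 0.925 0.   ]
twist 1.0349909643959376
delta now-frame [-0.61757284 -0.33746725 -0.04038398] delta final frame [-0.60546558  0.35873671 -0.04038398]
twist -2.1066016891938557
delta now-frame [-0.61757284 -0.33746725 -0.04038398] delta final frame [ 0.60546558 -0.35873671 -0.04038398]
```

```bash
python3 -m creep '[[0,0,-0.005,0.115,255],[0,0,-0.005,0.115,255],[0,0,-0.005,0.115,255],[0,0,-0.005,0.115,255],[0,0,-0.005,0.115,255],[0,0,-0.005,0.115,255],[0,0,-0.005,0.115,255],[0,0,-0.005,0.115,255],[0,0,0,0.115,255],[-0.01,0.006,0,0,255],[-0.02,0.012,0,0,255],[-0.03,0.018,0,0,255]]' 10; python3 -c "
from h import *
s,P,Rm=st(); print(Rm.T@(np.array([.671,.0075,.27])-P))"
```

```text
t: 2.45
tool_pos: [0.2722, 0.5006, 0.2691]
orientation: [-2.045, -2.384, 0.001]
force: [1.2, -1.0, 0.3]
opening: 0.0178
t 2.45 P [0.2722 0.5006 0.2691] n 0.3416 l 0.4560 tipz 0.2581 F n/l/z [ 1.01 -1.14  0.28] open 0.0178 q6 0.83 toolx [-0.152  0.988 -0.   ] tooly [ 0.988  0.152 -0.001]
[-0.54797025  0.31924792 -0.00109647]
```

```bash
python3 -m creep '[[-0.034,0.02,0,0,255],[-0.034,0.02,0,0,255],[-0.034,0.02,0,0,255],[-0.034,0.02,0,0,255],[-0.034,0.02,0,0,255],[-0.034,0.02,0,0,255],[-0.034,0.02,0,0,255],[-0.034,0.02,0,0,255],[-0.034,0.02,0,0,255],[-0.034,0.02,0,0,255],[-0.034,0.02,0,0,255],[-0.034,0.02,0,0,255]]'; python3 -c "
from h import *
s,P,Rm=st(); print(Rm.T@(np.array([.671,.0075,.27])-P))"
```

```text
t: 3.45
tool_pos: [0.5699, 0.1289, 0.2695]
orientation: [2.049, 2.381, -0.0]
force: [-0.2, 1.0, 0.4]
opening: 0.0006
t 3.45 P [0.5699 0.1289 0.2695] n 0.5826 l 0.0452 tipz 0.2585 F n/l/z [-0.09  1.03  0.42] open 0.0006 q6 -0.01 toolx [-0.149  0.989 -0.   ] tooly [ 0.989  0.149 -0.   ]
[-0.13507979  0.08188343 -0.00046753]
```

```bash
python3 -m creep '[[-0.03,0.018,0,0,255],[-0.03,0.018,0,0,255],[-0.03,0.018,0,0,255],[-0.025,0.016,0,0,255],[-0.015,0.008,0,0,255],[0,0,0,0,255],[0,0,0,0,255]]'; python3 - <<'E'
from h import *
s,P,Rm=st(); print(Rm.T@(np.array([.671,.0075,.27])-P))
p=camera_params('wrist'); im=read_camera('wrist'); save('w1',im)
L=np.array([(.034,.05,.18),(.034,-.05,.18),(-.034,-.05,.18),(-.034,.05,.18)])
print(proj(p,np.array([.671,.0075,0])+L[:,:1]*N+L[:,1:2]*LT+[0,0,.18]))
E
```

```text
t: 4.03
tool_pos: [0.665, 0.0128, 0.2688]
orientation: [-2.053, -2.377, 0.001]
force: [0.2, 0.7, -0.5]
opening: 0.0006
t 4.03 P [0.665  0.0128 0.2688] n 0.6598 l -0.0835 tipz 0.2578 F n/l/z [ 0.27  0.67 -0.53] open 0.0006 q6 -0.20 toolx [-0.146  0.989  0.   ] tooly [ 0.989  0.146 -0.001]
[-0.00607624  0.00520563 -0.00116785]
[[339.83510395 153.64991787]
 [333.95457677 287.93048616]
 [242.99688381 287.84408713]
 [238.91936596 153.61812317]]
```

View pics/w1.png

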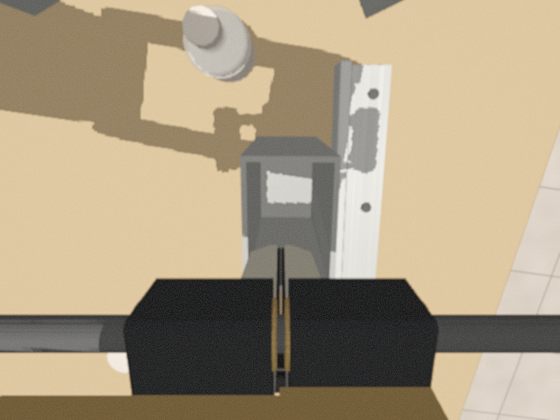

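```bash
python3 -m creep '[[-0.006,0.005,0,0,255],[0,0,0.02,0,255],[0,0,0.03,0,255],[0,0,0.03,0,255],[0,0,0.03,0,255],[0,0,0.018,0,255],[0,0,0.008,0,255],[0,0,0,0,255]]'; python3 - <<'E'
from h import *
s,P,Rm=st()
save('t2',cv2.resize(read_camera('top')[80:240,200:400],None,fx=3,fy=3)); save('s2',cv2.resize(read_camera('side')[150:350,180:380],None,fx=3,fy=3))
E
```

```text
t: 4.75
tool_pos: [0.6693, 0.0098, 0.1311]
orientation: [-2.05, -2.376, 0.004]
force: [0.1, -0.0, 0.0]
opening: 0.0008
t 4.75 P [0.6693 0.0098 0.1311] n 0.6637 l -0.0870 tipz 0.1201 F n/l/z [ 0.14 -0.07  0.04] open 0.0008 q6 -0.21 toolx [-0.146  0.989  0.001] tooly [ 0.989  0.146 -0.004]
```

View pics/s2.png

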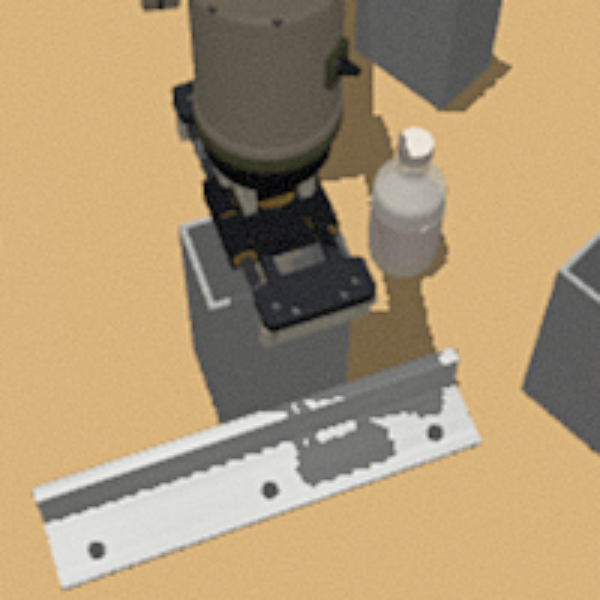

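```bash
python3 -m creep '[[0,-0.002,-0.012,0,255],[0,-0.004,-0.012,0,255],[0,-0.003,0,0,255],[0,-0.002,0,0,255],[0,-0.002,0,0,255],[0,-0.002,0,0,255],[0,-0.002,0,0,255],[0,-0.002,0,0,255],[0,-0.002,0,0,255]]'; python3 -c "
from h import *
st()"
```

```text
t: 5.6
tool_pos: [0.6498, 0.006, 0.1571]
orientation: [-2.054, -2.376, 0.001]
force: [0.3, 0.6, -0.7]
opening: 0.0002
t 5.60 P [0.6498 0.006  0.1571] n 0.6439 l -0.0880 tipz 0.1461 F n/l/z [ 0.35  0.53 -0.75] open 0.0002 q6 -0.21 toolx [-0.144  0.99   0.   ] tooly [ 0.99   0.144 -0.001]
```

```bash
python3 -m creep '[[0,-0.003,0,0,255],[0,-0.003,0,0,255],[0,-0.003,0,0,255],[0,-0.003,0,0,255],[0,0,0,0,255]]'; cat >> h.py <<'E'
def look(name):
    s,P,Rm=st()
    a=read_camera('top'); b=read_camera('side')
    c=np.hstack([cv2.resize(a[90:270,190:380],None,fx=2.1,fy=2.1),cv2.resize(b[120:300,170:360],None,fx=2.1,fy=2.1)])
    save(name,c); return a,b
E
python3 -c "
from h import *
look('l3')"
```

```text
t: 6.02
tool_pos: [0.6379, 0.0042, 0.1576]
orientation: [-2.055, -2.376, 0.0]
force: [0.2, 0.2, -0.1]
opening: 0.0008
t 6.02 P [0.6379 0.0042 0.1576] n 0.6318 l -0.0880 tipz 0.1466 F n/l/z [ 0.22  0.21 -0.09] open 0.0008 q6 -0.22 toolx [-0.144  0.99   0.   ] tooly [ 0.99   0.144 -0.   ]
```

View pics/l3.png

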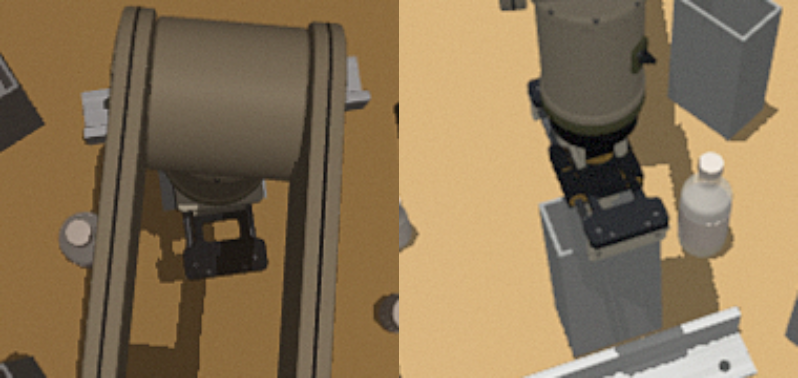

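```bash
cat >> h.py <<'E'
C8=np.array([(x,y,z) for x in (-.034,.034) for y in (-.05,.05) for z in (0,.18)])
def binW(nh,lh,th,Lp,yaw=YAW):
    n=np.array([np.cos(yaw),np.sin(yaw),0]); l=np.array([-n[1],n[0],0])
    xs=Lp[:,0]+.034; u=xs*np.cos(th)-Lp[:,2]*np.sin(th); z=xs*np.sin(th)+Lp[:,2]*np.cos(th)
    return nh*N+lh*LT+u[:,None]*n+Lp[:,1:2]*l+z[:,None]*[0,0,1]
def hull(p,*a):
    h=cv2.convexHull(proj(p,binW(*a[:3],C8,*a[3:])).astype(np.float32)); m=np.zeros((420,560),np.uint8)
    cv2.fillConvexPoly(m,np.round(h*16).astype(np.int32),1,shift=4); return m.astype(bool)
def fit(img,p,reg,nh,th,lh=-.0895,rn=.03,rt=.25,yaw=YAW):
    # occluder-aware: hull pixels not in region only count when they look like the tan table
    tan=(img[...,0].astype(int)-img[...,2]>45)
    best=[]
    for n_ in np.arange(nh-rn,nh+rn+1e-6,.003):
        for t_ in np.arange(th-rt,th+rt+1e-6,.02):
            h=hull(p,n_,lh,t_,yaw); best.append(((reg&~h).sum()+(h&tan).sum(),n_,t_))
    best.sort(); return best[:4]
def tilt(name,nh,th,cam='side',**k):
    im=read_camera(cam); p=camera_params(cam)
    ds=[d for d in silhouettes(cam,'forms_bin')]
    if not ds: print('none'); save(name,im); return
    c=proj(p,binW(nh,-.0895,th,np.array([[0,0,.09]])))[0]
    d=min(ds,key=lambda d:np.hypot(*(np.array(d['pixel'])-c)))
    b=fit(im,p,d['region'],nh,th,**k)
    for x in b[:3]: print('cost %d heel_n %.4f th %.1f deg'%(x[0],x[1],np.degrees(x[2])))
    o=im.copy(); 
    q=proj(p,binW(b[0][1],k.get('lh',-.0895),b[0][2],C8,k.get('yaw',YAW)))
    x0,y0=int(c[0]-95),max(0,int(c[1]-75)); o=cv2.resize(o[y0:y0+150,x0:x0+190],None,fx=4,fy=4)
    for i in range(8):
        for j in range(i):
            if (np.abs(C8[i]-C8[j])>1e-6).sum()==1:
                cv2.line(o,*[tuple(int(v) for v in (q[m]-[x0,y0]+.5)*4) for m in (i,j)],(255,0,0),1)
    save(name,o); st()
E
python3 -c "
from h import *
tilt('f1',.63,.17)"
```

```text
cost 100 heel_n 0.6360 th 8.0 deg
cost 104 heel_n 0.6300 th 5.7 deg
cost 105 heel_n 0.6330 th 6.9 deg
t 6.22 P [0.6385 0.0042 0.1577] n 0.6324 l -0.0881 tipz 0.1467 F n/l/z [ 0.38 -0.58  0.32] open 0.0004 q6 -0.22 toolx [-0.144  0.99  -0.   ] tooly [0.99  0.144 0.   ]
```

View pics/f1.png

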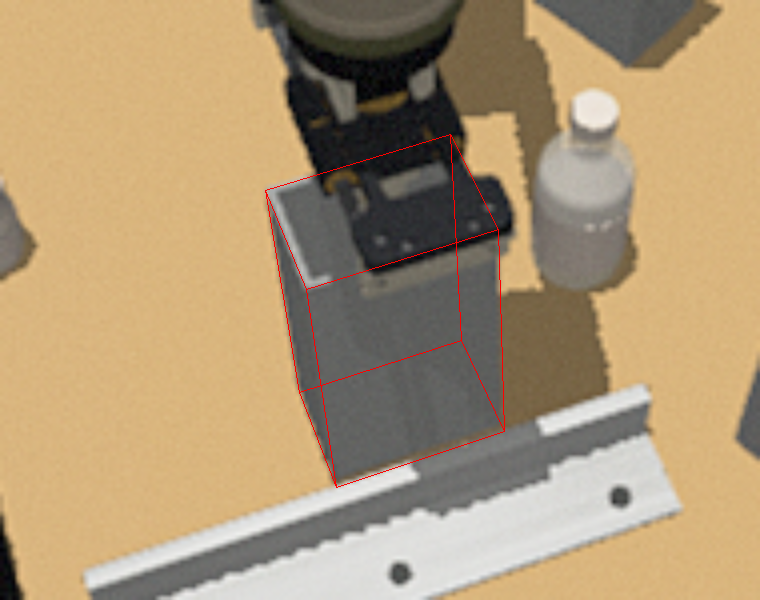

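```bash
python3 -m creep '[[0,-0.003,0,0,255],[0,-0.003,0,0,255],[0,-0.003,0,0,255],[0,-0.003,0,0,255],[0,-0.003,0,0,255],[0,-0.003,0,0,255],[0,-0.003,0,0,255],[0,-0.003,0,0,255],[0,0,0,0,255]]'; python3 -c "
from h import *
tilt('f2',.63,.28)"
```

```text
t: 6.97
tool_pos: [0.6141, 0.0007, 0.1577]
orientation: [-2.055, -2.376, 0.0]
force: [0.0, 0.9, 0.6]
opening: 0.0008
cost 118 heel_n 0.6300 th 13.2 deg
cost 122 heel_n 0.6300 th 14.3 deg
cost 123 heel_n 0.6330 th 15.5 deg
t 7.07 P [0.6146 0.0007 0.1578] n 0.6083 l -0.0881 tipz 0.1468 F n/l/z [1.05 0.44 0.49] open 0.0003 q6 -0.23 toolx [-0.144  0.99  -0.   ] tooly [0.99  0.144 0.   ]
```

View pics/f2.png

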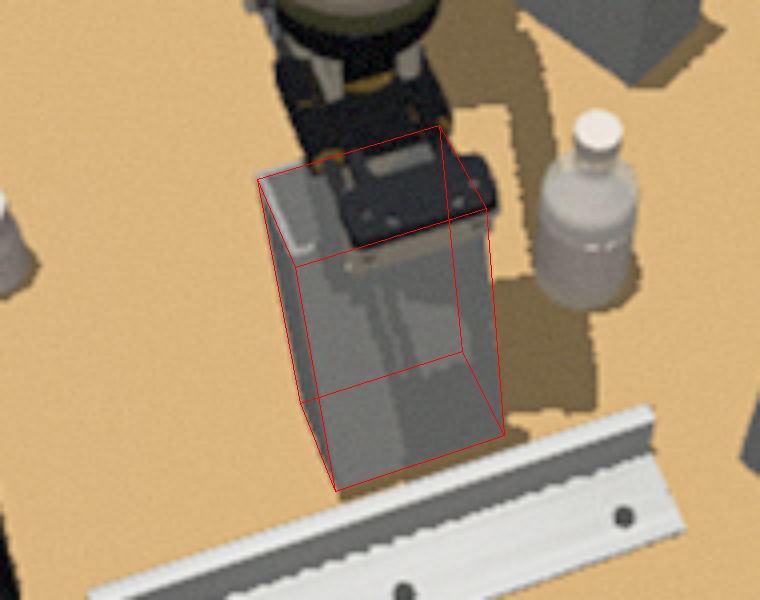

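```bash
python3 -m creep '[[0,0.0015,0.005,0,255],[0,0.0015,0.005,0,255],[0,0.0008,0.003,0,255],[0,0,0,0,255],[0,-0.0015,0,0,255],[0,-0.0015,0,0,255],[0,-0.0015,0,0,255],[0,-0.0015,0,0,255],[0,-0.0015,0,0,255],[0,-0.0015,0,0,255],[0,-0.0015,0,0,255]]'; python3 -c "
from h import *
tilt('f3',.63,.33)"
```

```text
t: 7.98
tool_pos: [0.6079, -0.0003, 0.1448]
orientation: [2.055, 2.376, 0.0]
force: [-0.5, -0.4, -0.6]
opening: 0.0006
cost 106 heel_n 0.6270 th 16.0 deg
cost 114 heel_n 0.6300 th 17.2 deg
cost 114 heel_n 0.6330 th 19.5 deg
t 8.08 P [ 6.078e-01 -2.000e-04  1.447e-01] n 0.6014 l -0.0881 tipz 0.1337 F n/l/z [-0.33 -0.22  0.66] open 0.0001 q6 -0.23 toolx [-0.144  0.99  -0.   ] tooly [ 0.99   0.144 -0.   ]
```

View pics/f3.png

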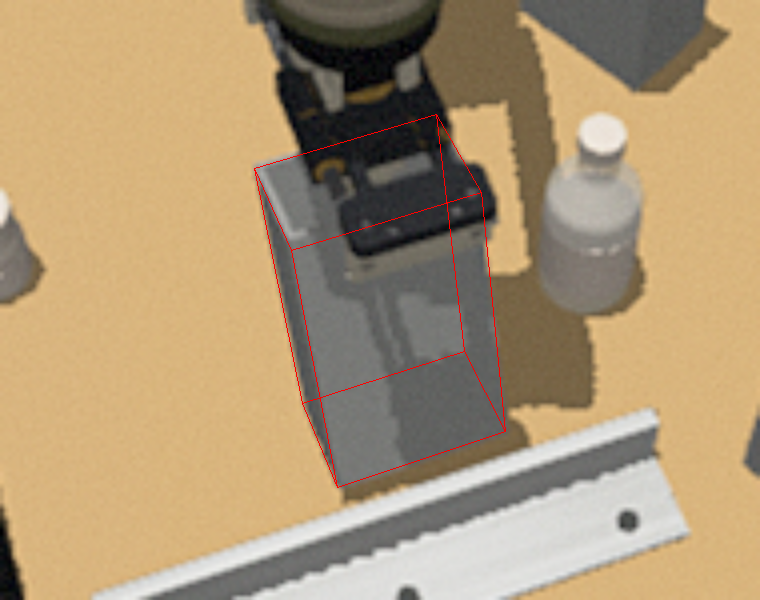

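```bash
python3 -m creep '[[0,-0.001,0,0,255],[0,-0.001,0,0,255],[0,-0.001,0,0,255],[0,-0.001,0,0,255],[0,-0.001,0,0,255],[0,-0.001,0,0,255],[0,-0.001,0,0,255],[0,-0.001,0,0,255],[0,-0.001,0,0,255],[0,-0.001,0,0,255],[0,0,0,0,255]]'; python3 -c "
from h import *
tilt('f4',.63,.4)"
```

```text
t: 9.0
tool_pos: [0.5979, -0.0017, 0.1446]
orientation: [-2.055, -2.376, 0.0]
force: [0.0, -0.3, -0.3]
opening: 0.0007
cost 104 heel_n 0.6270 th 20.1 deg
cost 104 heel_n 0.6300 th 21.2 deg
cost 107 heel_n 0.6270 th 18.9 deg
t 9.10 P [ 0.5981 -0.0017  0.1447] n 0.5916 l -0.0881 tipz 0.1337 F n/l/z [-0.3   0.67  0.83] open 0.0004 q6 -0.23 toolx [-0.144  0.99   0.   ] tooly [0.99  0.144 0.   ]
```

View pics/f4.png

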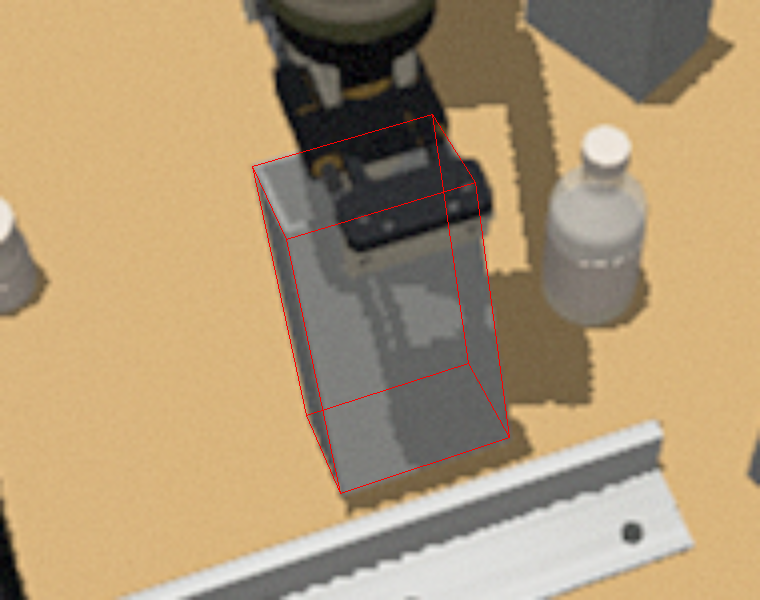

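```bash
python3 -m creep '[[0,-0.001,0,0,255],[0,-0.001,0,0,255],[0,-0.0015,0,0,255],[0,-0.0015,0,0,255],[0,-0.0015,0,0,255],[0,-0.0015,0,0,255],[0,-0.0015,0,0,255],[0,-0.0015,0,0,255],[0,-0.0015,0,0,255],[0,-0.0015,0,0,255],[0,0,0,0,255]]'; python3 -c "
from h import *
tilt('f5',.63,.53)"
```

```text
t: 10.02
tool_pos: [0.584, -0.0038, 0.1446]
orientation: [-2.055, -2.376, 0.0]
force: [-0.5, -0.6, 1.1]
opening: 0.0005
cost 109 heel_n 0.6270 th 27.5 deg
cost 110 heel_n 0.6240 th 25.2 deg
cost 111 heel_n 0.6270 th 26.4 deg
t 10.12 P [ 0.5842 -0.0037  0.1447] n 0.5776 l -0.0880 tipz 0.1337 F n/l/z [ 0.74  0.32 -0.46] open 0.0006 q6 -0.24 toolx [-0.144  0.99   0.   ] tooly [0.99  0.144 0.   ]
```

View pics/f5.png

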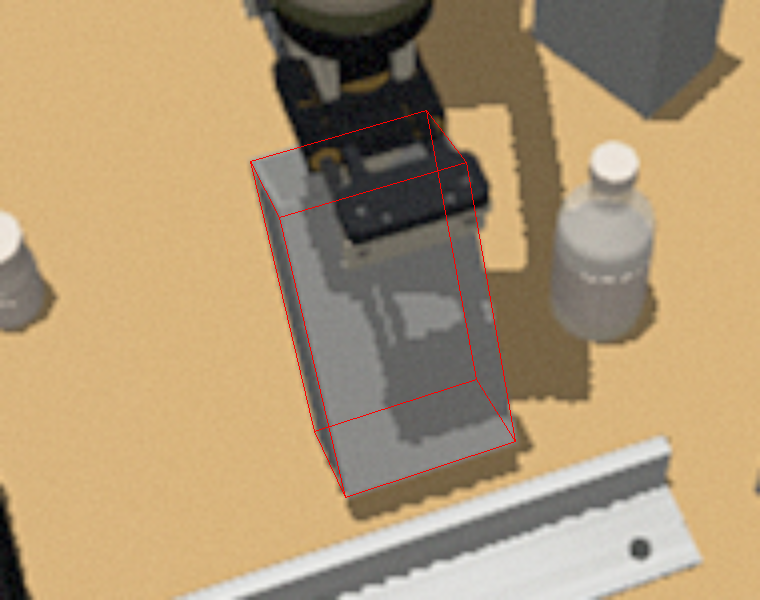

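```bash
python3 -m creep '[[0,-0.0015,0,0,255],[0,-0.0015,0,0,255],[0,-0.0015,0,0,255],[0,-0.0015,0,0,255],[0,-0.0015,0,0,255],[0,-0.0015,0,0,255],[0,-0.0015,0,0,255],[0,-0.0015,0,0,255],[0,-0.0015,0,0,255],[0,-0.0015,0,0,255],[0,0,0,0,255]]'; python3 -c "
from h import *
tilt('f6',.63,.63)"
```

```text
t: 11.03
tool_pos: [0.5691, -0.0059, 0.1446]
orientation: [-2.055, -2.376, 0.0]
force: [0.1, 0.7, 0.0]
opening: 0.0002
cost 106 heel_n 0.6240 th 28.6 deg
cost 108 heel_n 0.6270 th 30.9 deg
cost 121 heel_n 0.6240 th 29.8 deg
t 11.13 P [ 0.5694 -0.0059  0.1446] n 0.5626 l -0.0881 tipz 0.1336 F n/l/z [0.27 0.01 0.03] open 0.0004 q6 -0.25 toolx [-0.144  0.99  -0.   ] tooly [0.99  0.144 0.   ]
```

View pics/f6.png

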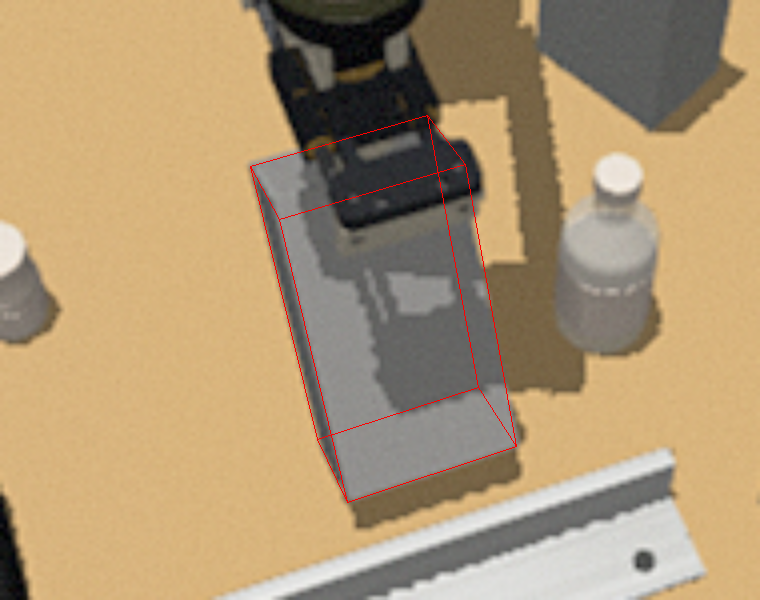

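```bash
cat >> h.py <<'E'
def wr(name,nh,th,lh=-.0895,yaw=YAW):
    p=camera_params('wrist'); im=read_camera('wrist').copy(); q=proj(p,binW(nh,lh,th,C8,yaw))
    for i in range(8):
        for j in range(i):
            if (np.abs(C8[i]-C8[j])>1e-6).sum()==1: cv2.line(im,*[tuple(int(np.clip(v,-3000,3000)) for v in q[m]) for m in (i,j)],(255,0,0),1)
    save(name,im); st()
E
python3 -c "
from h import *
wr('w2',.6307,np.radians(34.5))"
```

```text
t 11.18 P [ 0.5695 -0.0059  0.1447] n 0.5627 l -0.0881 tipz 0.1337 F n/l/z [ 0.69 -0.14 -0.56] open 0.0009 q6 -0.25 toolx [-0.144  0.99   0.   ] tooly [0.99  0.144 0.   ]
```

View pics/w2.png

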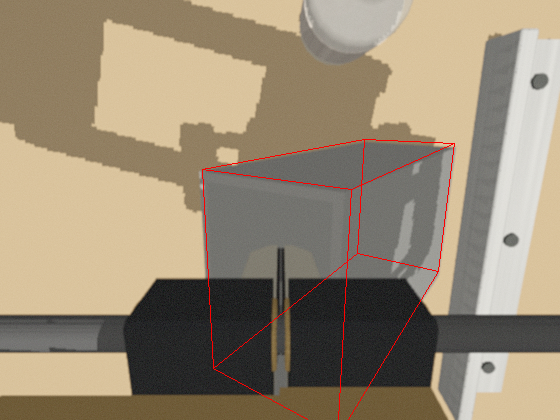

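```bash
python3 -m creep '[[0,-0.0015,0,0,255],[0,-0.0015,0,0,255],[0,-0.0016,0,0,255],[0,-0.0016,0,0,255],[0,-0.0016,0,0,255],[0,-0.0016,0,0,255],[0,-0.0016,0,0,255],[0,-0.0016,0,0,255],[0,-0.0016,0,0,255],[0,-0.0016,0.001,0,255],[0,-0.0016,0.001,0,255],[0,-0.0016,0.001,0,255]]'; python3 -c "
from h import *
wr('w3',.6307,np.radians(41))"
```

```text
t: 12.18
tool_pos: [0.5505, -0.0086, 0.1416]
orientation: [2.055, 2.376, 0.0]
force: [-1.1, 0.2, 1.0]
opening: 0.0001
t 12.23 P [ 0.5501 -0.0086  0.1412] n 0.5431 l -0.0880 tipz 0.1302 F n/l/z [-0.42 -0.68  0.33] open 0.0002 q6 -0.25 toolx [-0.144  0.99   0.   ] tooly [ 0.99   0.144 -0.001]
```

View pics/w3.png

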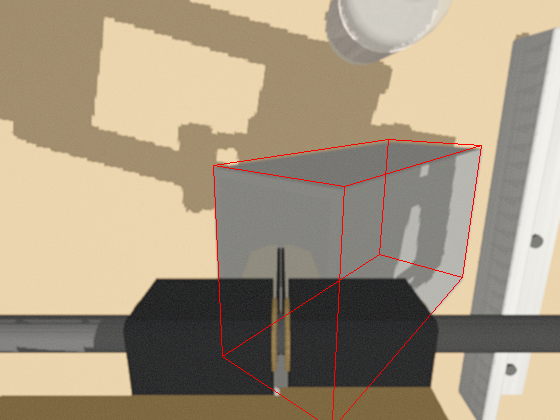

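```bash
python3 -m creep '[[0,-0.0017,0.0006,0,255],[0,-0.0017,0.0006,0,255],[0,-0.0017,0.0006,0,255],[0,-0.0017,0.0006,0,255],[0,-0.0017,0.0006,0,255],[0,-0.0017,0.0006,0,255],[0,-0.0017,0.0007,0,255],[0,-0.0017,0.0007,0,255],[0,-0.0017,0.0007,0,255],[0,-0.0017,0.0007,0,255],[0,-0.0017,0.0007,0,255],[0,-0.0017,0.0007,0,255]]'; python3 -c "
from h import *
wr('w4',.6307,np.radians(48))"
```

```text
t: 13.23
tool_pos: [0.5302, -0.0116, 0.1337]
orientation: [-2.055, -2.376, 0.0]
force: [-0.6, -0.7, -0.6]
opening: 0.0003
t 13.28 P [ 0.5299 -0.0116  0.1335] n 0.5227 l -0.0880 tipz 0.1225 F n/l/z [-0.65  1.1  -0.04] open 0.0007 q6 -0.26 toolx [-0.145  0.99   0.   ] tooly [ 0.99   0.145 -0.   ]
```

View pics/w4.png

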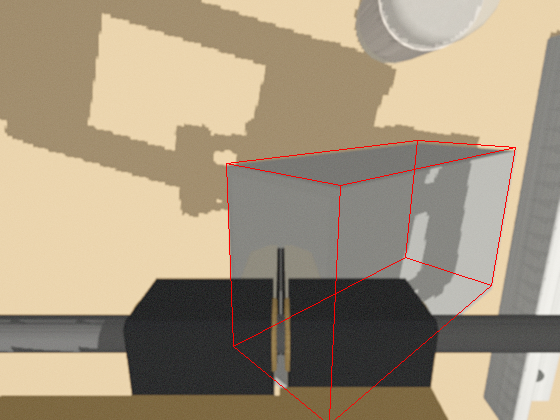

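```bash
python3 -m creep '[[0,-0.0017,0.0009,0,255],[0,-0.0017,0.0009,0,255],[0,-0.0017,0.0009,0,255],[0,-0.0017,0.001,0,255],[0,-0.0017,0.001,0,255],[0,-0.0017,0.001,0,255],[0,-0.0017,0.001,0,255],[0,-0.0017,0.001,0,255],[0,-0.0017,0.0011,0,255],[0,-0.0017,0.0011,0,255],[0,-0.0017,0.0011,0,255],[0,-0.0017,0.0011,0,255]]'; python3 -c "
from h import *
wr('w5',.6307,np.radians(55.5))"
```

```text
t: 14.28
tool_pos: [0.5101, -0.0145, 0.1216]
orientation: [-2.055, -2.377, 0.0]
force: [0.2, -0.7, 0.5]
opening: 0.0004
t 14.33 P [ 0.5097 -0.0145  0.1213] n 0.5022 l -0.0880 tipz 0.1103 F n/l/z [-0.57  0.    0.4 ] open 0.0004 q6 -0.27 toolx [-0.144  0.99   0.   ] tooly [ 0.99   0.144 -0.001]
```

View pics/w5.png

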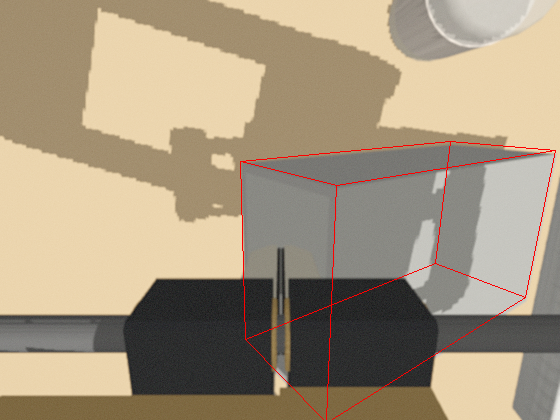

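```bash
python3 -m creep '[[0,-0.0018,0.0013,0,255],[0,-0.0018,0.0013,0,255],[0,-0.0018,0.0013,0,255],[0,-0.0018,0.0014,0,255],[0,-0.0018,0.0014,0,255],[0,-0.0018,0.0014,0,255],[0,-0.0018,0.0014,0,255],[0,-0.0018,0.0014,0,255],[0,-0.0018,0.0014,0,255],[0,-0.0018,0.0014,0,255],[0,-0.0018,0.0014,0,255],[0,-0.0018,0.0014,0,255]]'; python3 -c "
from h import *
wr('w6',.6307,np.radians(63.5))"
```

```text
t: 15.33
tool_pos: [0.4887, -0.0176, 0.1051]
orientation: [-2.055, -2.377, 0.0]
force: [-0.1, -0.1, -1.4]
opening: 0.0007
t 15.38 P [ 0.4882 -0.0177  0.1047] n 0.4805 l -0.0880 tipz 0.0937 F n/l/z [-0.31  0.03 -0.47] open 0.0006 q6 -0.29 toolx [-0.144  0.99   0.   ] tooly [ 0.99   0.144 -0.001]
```

View pics/w6.png

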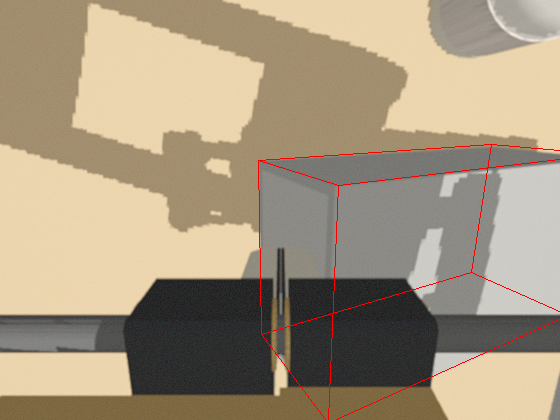

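```bash
python3 -m creep '[[0,-0.0016,0.0013,0,255],[0,-0.0016,0.0013,0,255],[0,-0.0016,0.0013,0,255],[0,-0.0016,0.0014,0,255],[0,-0.0016,0.0014,0,255],[0,-0.0016,0.0014,0,255],[0,-0.0016,0.0014,0,255],[0,-0.0015,0.0014,0,255],[0,-0.0015,0.0014,0,255],[0,-0.0015,0.0014,0,255],[0,-0.0015,0.0014,0,255],[0,-0.0015,0.0014,0,255]]'; python3 -c "
from h import *
wr('w7',.6307,np.radians(72))"
```

```text
t: 16.38
tool_pos: [0.4702, -0.0203, 0.0886]
orientation: [-2.055, -2.377, 0.0]
force: [-1.0, 0.7, -1.0]
opening: 0.0007
t 16.43 P [ 0.4698 -0.0203  0.0882] n 0.4619 l -0.0880 tipz 0.0772 F n/l/z [-1.78  0.35  0.05] open 0.0003 q6 -0.30 toolx [-0.145  0.99   0.   ] tooly [ 0.99   0.145 -0.001]
```

View pics/w7.png

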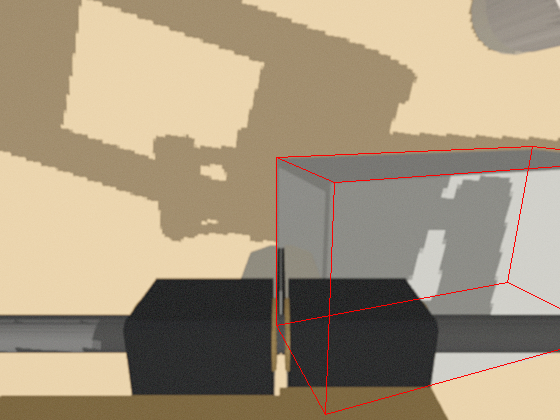

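```bash
python3 -m creep '[[0,-0.0014,0.0014,0,255],[0,-0.0014,0.0014,0,255],[0,-0.0014,0.0014,0,255],[0,-0.0013,0.0014,0,255],[0,-0.0013,0.0014,0,255],[0,-0.0013,0.0014,0,255],[0,-0.0012,0.0014,0,255]]'; python3 -c "
from h import *
wr('w8',.6307,np.radians(76.8))"
```

```text
t: 17.02
tool_pos: [0.461, -0.0217, 0.0788]
orientation: [-2.055, -2.376, 0.0]
force: [-0.7, -0.0, 0.3]
opening: 0.0006
t 17.07 P [ 0.4606 -0.0217  0.0784] n 0.4527 l -0.0880 tipz 0.0674 F n/l/z [-1.19  0.45 -1.58] open 0.0004 q6 -0.30 toolx [-0.145  0.99   0.   ] tooly [ 0.99   0.145 -0.001]
```

View pics/w8.png

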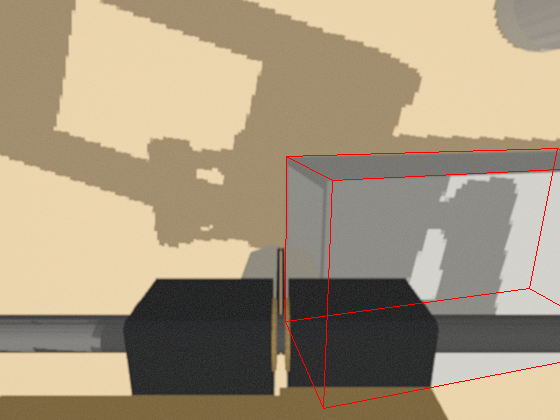

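```bash
python3 -m creep '[[0,-0.0011,0.0012,0,255],[0,-0.0011,0.0012,0,255],[0,-0.0011,0.0012,0,255],[0,-0.0011,0.0012,0,255],[0,-0.0011,0.0012,0,255],[0,-0.001,0.0012,0,255],[0,-0.001,0.0012,0,255],[0,-0.001,0.0012,0,255]]'; python3 -c "
from h import *
wr('w9',.6307,np.radians(82))"
```

```text
t: 17.73
tool_pos: [0.4527, -0.0229, 0.0692]
orientation: [2.055, 2.377, -0.0]
force: [-1.2, 0.3, -0.2]
opening: 0.0005
t 17.78 P [ 0.4523 -0.0229  0.0689] n 0.4442 l -0.0880 tipz 0.0579 F n/l/z [-0.8   0.18 -1.44] open 0.0003 q6 -0.31 toolx [-0.144  0.99   0.   ] tooly [ 0.99   0.144 -0.001]
```

View pics/w9.png

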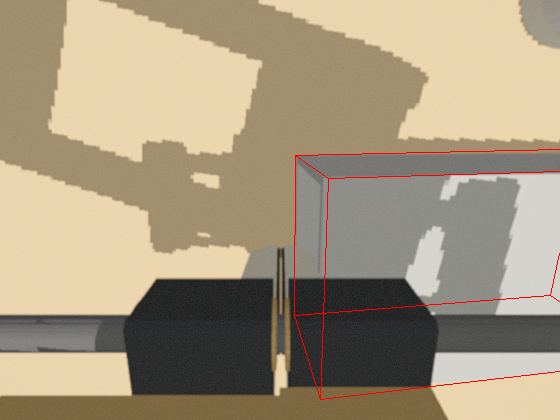

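```bash
python3 -c "
import cv2
for n in ('w8','w9'):
    a=cv2.imread(f'pics/{n}.png')[140:290,260:440]; cv2.imwrite(f'pics/{n}c.png',cv2.resize(a,None,fx=4,fy=4,interpolation=cv2.INTER_CUBIC))"
```

```text
(no output)
```

View pics/w9c.png

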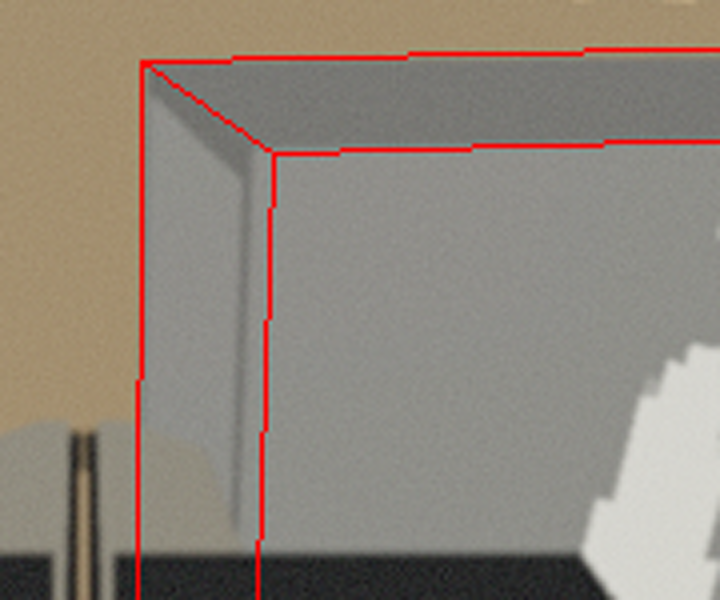

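```bash
python3 -m creep '[[0,-0.0010,0.001,0,255],[0,-0.0010,0.001,0,255],[0,-0.0009,0.001,0,255],[0,-0.0009,0.001,0,255],[0,-0.0009,0.001,0,255],[0,-0.0009,0.001,0,255],[0,-0.0008,0.001,0,255]]'; python3 -c "
from h import *
wr('w10',.6307,np.radians(86))
import cv2
a=cv2.imread('pics/w10.png')[140:290,260:440]; cv2.imwrite('pics/w10c.png',cv2.resize(a,None,fx=4,fy=4,interpolation=cv2.INTER_CUBIC))"
```

```text
t: 18.37
tool_pos: [0.4463, -0.0238, 0.0622]
orientation: [-2.055, -2.376, 0.0]
force: [-0.8, -0.1, -1.4]
opening: 0.0002
t 18.42 P [ 0.446  -0.0238  0.062 ] n 0.4379 l -0.0880 tipz 0.0510 F n/l/z [-1.28  0.25 -1.1 ] open 0.0003 q6 -0.31 toolx [-0.145  0.99   0.   ] tooly [ 0.99   0.145 -0.001]
```

View pics/w10c.png

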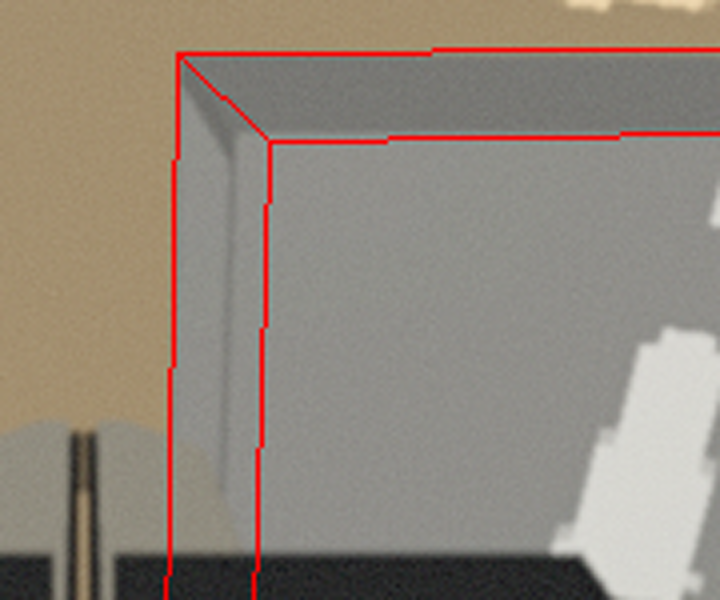

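View pics/w8c.png

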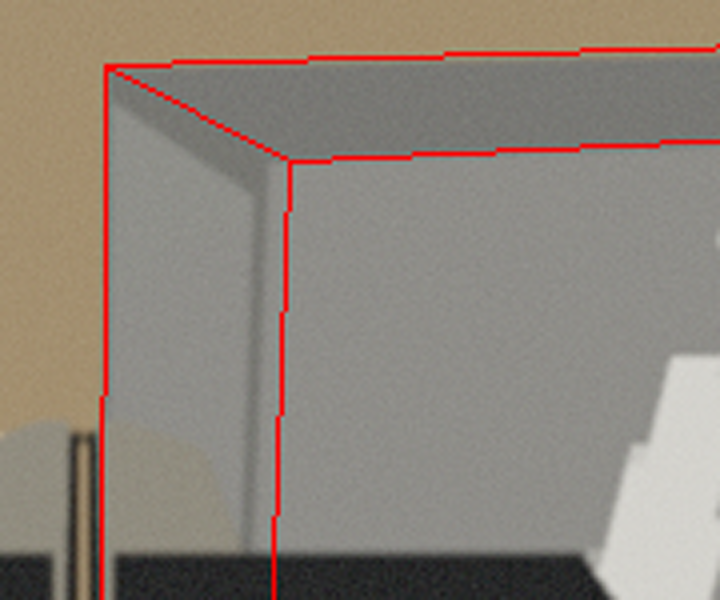

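```bash
python3 -c "
from h import *
tilt('f9',.633,1.52,rt=.12)"
```

```text
cost 132 heel_n 0.6330 th 85.9 deg
cost 133 heel_n 0.6300 th 85.9 deg
cost 139 heel_n 0.6330 th 87.1 deg
t 18.52 P [ 0.4463 -0.0238  0.0622] n 0.4382 l -0.0881 tipz 0.0512 F n/l/z [-1.32 -0.21 -0.92] open 0.0008 q6 -0.31 toolx [-0.144  0.99   0.   ] tooly [ 0.99   0.144 -0.   ]
```

View pics/f9.png

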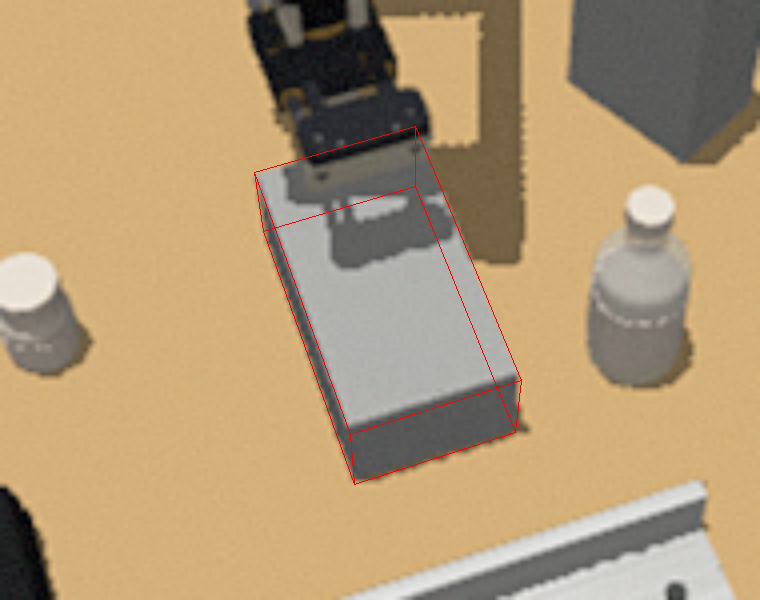

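```bash
python3 -m creep '[[0,-0.0007,0.0008,0,255],[0,-0.0007,0.0008,0,255],[0,-0.0007,0.0008,0,255],[0,-0.0007,0.0008,0,255],[0,0,0,0,255],[0,0,0,0,255]]'; python3 -c "
from h import *
wr('w11',.6307,np.radians(89))
import cv2
a=cv2.imread('pics/w11.png')[140:290,260:440]; cv2.imwrite('pics/w11c.png',cv2.resize(a,None,fx=4,fy=4,interpolation=cv2.INTER_CUBIC))"
```

```text
t: 19.02
tool_pos: [0.4437, -0.0242, 0.0591]
orientation: [2.055, 2.376, 0.0]
force: [-0.5, -0.1, 0.4]
opening: 0.0002
t 19.07 P [ 0.4437 -0.0242  0.0592] n 0.4356 l -0.0881 tipz 0.0482 F n/l/z [-0.54  0.7   0.1 ] open 0.0004 q6 -0.31 toolx [-0.144  0.99  -0.   ] tooly [0.99  0.144 0.   ]
```

View pics/w11c.png

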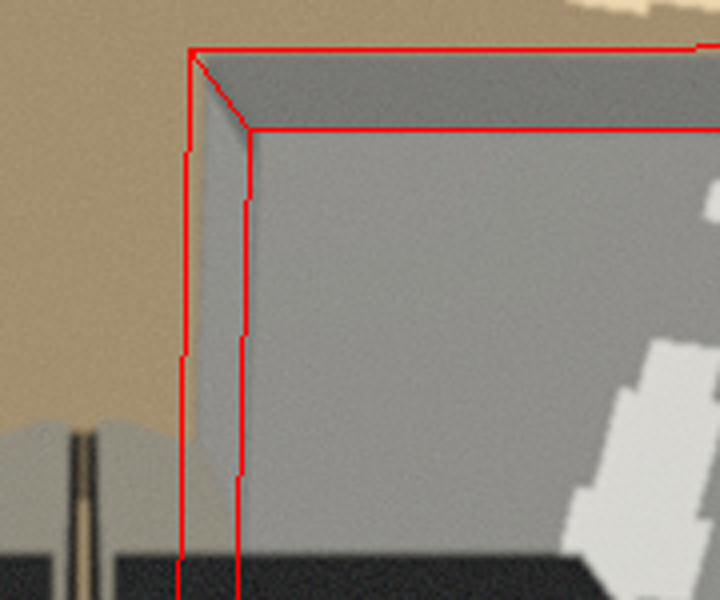

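```bash
python3 -m creep '[[0,-0.0007,0.0003,0,255],[0,-0.0007,0.0003,0,255],[0,-0.0007,0,0,255],[0,-0.001,0,0,255],[0,-0.001,0,0,255],[0,-0.001,0,0,255],[0,-0.002,0,0,255]]'; python3 -c "
from h import *
wr('w12',.634,np.radians(90))
import cv2
a=cv2.imread('pics/w12.png')[140:290,260:440]; cv2.imwrite('pics/w12c.png',cv2.resize(a,None,fx=4,fy=4,interpolation=cv2.INTER_CUBIC))"
```

```text
t: 19.65
tool_pos: [0.4366, -0.0253, 0.0586]
orientation: [2.055, 2.376, 0.0]
force: [-0.3, -0.4, 0.6]
opening: 0.0007
t 19.70 P [ 0.4362 -0.0253  0.0585] n 0.4280 l -0.0880 tipz 0.0475 F n/l/z [ 0.29 -0.23  0.11] open 0.0005 q6 -0.32 toolx [-0.145  0.99   0.   ] tooly [ 0.99   0.145 -0.   ]
```

View pics/w12c.png

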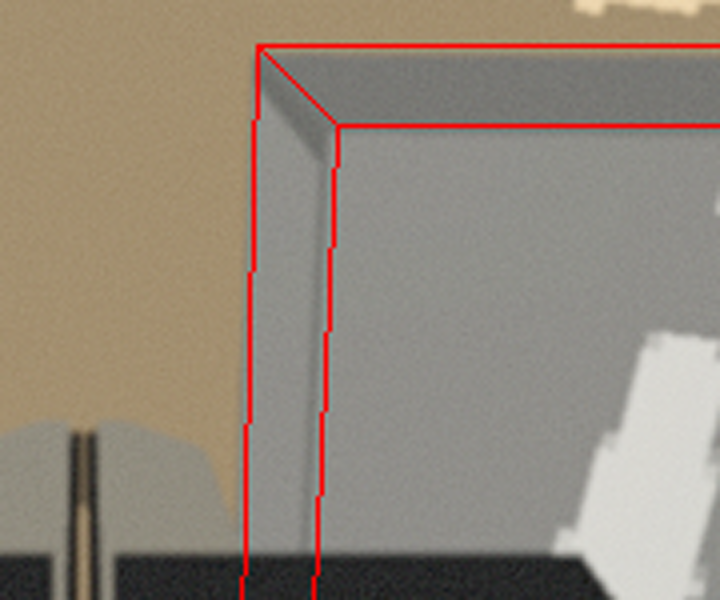

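```bash
python3 -m creep '[[0,-0.008,0,0,255],[0,-0.012,0,0,255],[0,-0.008,0,0.068,22],[0,0,0,0.12,22],[0,0,0,0.12,22],[0,0,0,0.12,22],[0,0,0,0.12,22],[0,0,0,0.12,22],[0,0,0,0.12,22],[0,0,0,0.12,22],[0,0,0,0.12,22],[0,0,0,0.12,22]]'; python3 -m creep '[[0,0,0,0.12,22],[0,0,0,0.12,22],[0,0,0,0.12,22],[0,0,0,0.06,22],[0,0,0,0,22]]'; python3 -c "
from h import *
wr('w13',.634,np.radians(90),lh=-.0915)"
```

```text
t: 20.7
tool_pos: [0.4083, -0.0293, 0.0584]
orientation: [-3.018, -0.871, 0.0]
force: [-0.6, 0.1, 0.2]
opening: 0.0625
t: 21.12
tool_pos: [0.4084, -0.0293, 0.0585]
orientation: [3.133, 0.227, -0.0]
force: [-0.2, 0.4, -0.5]
opening: 0.0845
t 21.17 P [ 0.4085 -0.0293  0.0585] n 0.4000 l -0.0880 tipz 0.0475 F n/l/z [ 1.09  0.04 -0.4 ] open 0.0847 q6 1.22 toolx [ 0.989  0.149 -0.   ] tooly [ 0.149 -0.989 -0.   ]
```

View pics/w13.png

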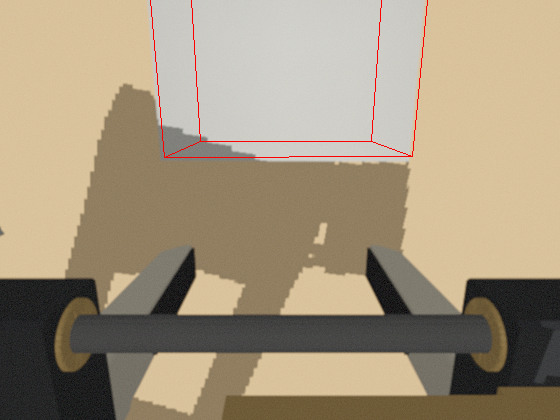

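```bash
python3 -m creep '[[0,0.0035,0.01,0,22],[0.005,0,0.01,0,22],[0.01,0,0.007,0,22],[0.012,0,0,0,22],[0.008,0,0,0,22],[0.003,0,0,0,22],[0.002,0,0,0,22],[0.002,0,0,0,22],[0.002,0,0,0,22],[0.002,0,0,0,22]]'; python3 -c "
from h import *
wr('w14',.634,np.radians(90),lh=-.0915)"
```

```text
t: 22.0
tool_pos: [0.4546, -0.0261, 0.0315]
orientation: [3.133, 0.232, -0.001]
force: [-1.0, -1.1, -0.0]
opening: 0.085
t 22.05 P [ 0.455  -0.026   0.0316] n 0.4464 l -0.0915 tipz 0.0206 F n/l/z [-1.61 -0.11  0.15] open 0.0850 q6 1.25 toolx [ 0.989  0.147 -0.   ] tooly [ 0.147 -0.989  0.   ]
```

View pics/w14.png

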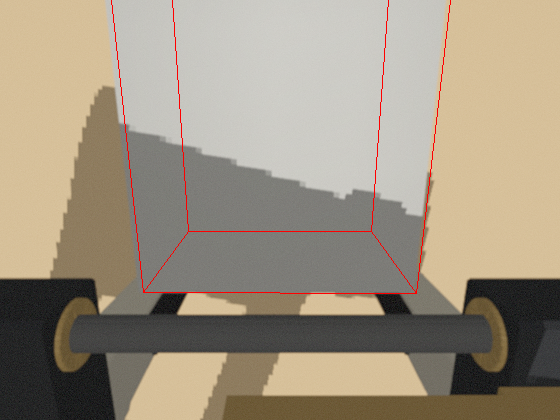

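```bash
python3 -m creep '[[0.002,0,0,0,22],[0.002,0,0,0,22],[0.003,0,0,0,22],[0.003,0,0,0,22],[0.003,0,0,0,22],[0.003,0,0,0,22],[0.003,0,0,0,22],[0.003,0,0,0,22],[0.003,0,0,0,22],[0.003,0,0,0,22]]'; python3 -c "
from h import *
tilt('f15',.662,np.radians(90),rt=.03)"
```

```text
t: 22.88
tool_pos: [0.4829, -0.0218, 0.0315]
orientation: [-3.133, -0.232, 0.0]
force: [-0.0, -0.1, -0.7]
opening: 0.0852
cost 168 heel_n 0.6620 th 88.3 deg
cost 168 heel_n 0.6650 th 88.3 deg
cost 171 heel_n 0.6620 th 89.4 deg
t 22.98 P [ 0.4834 -0.0218  0.0317] n 0.4751 l -0.0914 tipz 0.0207 F n/l/z [0.2  0.72 0.45] open 0.0850 q6 1.27 toolx [0.989 0.147 0.001] tooly [ 0.147 -0.989  0.   ]
```

View pics/f15.png

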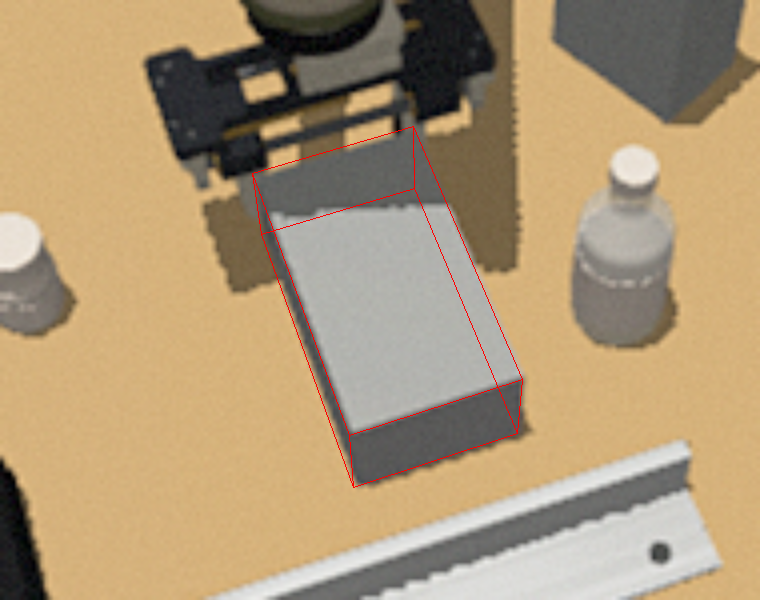

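```bash
python3 -m creep '[[0.003,0,0,0,22],[0.003,0,0,0,22],[0.003,0,0,0,22],[0.003,0,0,0,22],[0.003,0,0,0,22],[0.003,0,0,0,22],[0.003,0,0,0,22],[0.003,0,0,0,22],[0.003,0,0,0,22],[0.003,0,0,0,22],[0.003,0,0,0,22],[0.003,0,0,0,22]]'; python3 -m creep '[[0.003,0,0,0,22],[0.003,0,0,0,22],[0.003,0,0,0,22],[0.003,0,0,0,22],[0.002,0,0,0,22]]';  python3 -c "
from h import *
tilt('f16',.714,np.radians(90),rt=.03)"
```

```text
t: 23.98
tool_pos: [0.5185, -0.0165, 0.0316]
orientation: [3.133, 0.232, 0.0]
force: [-2.2, -0.9, 2.2]
opening: 0.0851
t: 24.4
tool_pos: [0.5325, -0.0144, 0.0316]
orientation: [3.133, 0.232, 0.0]
force: [-2.5, -0.4, 2.2]
opening: 0.0851
cost 152 heel_n 0.7140 th 88.3 deg
cost 163 heel_n 0.7140 th 89.4 deg
cost 172 heel_n 0.7170 th 88.3 deg
t 24.50 P [ 0.5327 -0.0144  0.0316] n 0.5250 l -0.0912 tipz 0.0206 F n/l/z [ 0.58 -0.06 -0.23] open 0.0849 q6 1.30 toolx [0.989 0.147 0.001] tooly [ 0.147 -0.989  0.   ]
```

View pics/f16.png

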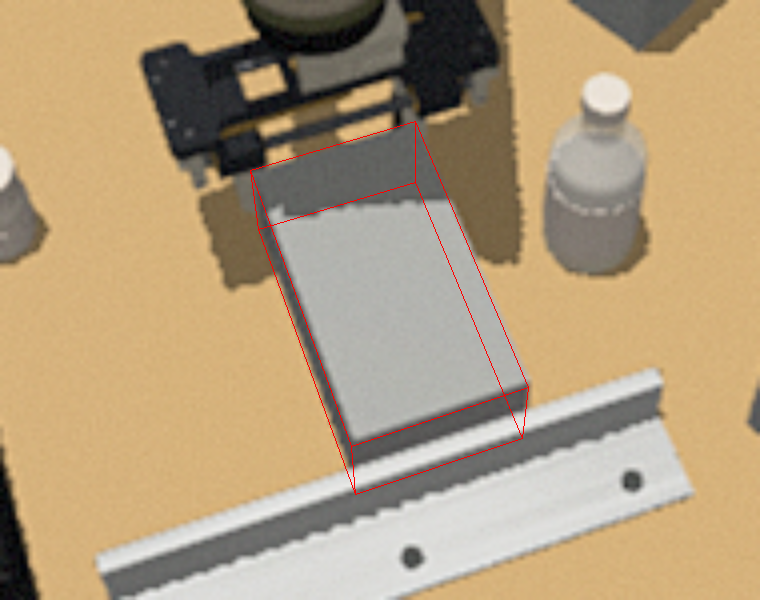

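```bash
python3 -m creep '[[0.001,0,0,0,22],[0.001,0,0,0,22],[0.001,0,0,0,22],[0.001,0,0,0,22],[0.001,0,0,0,22]]'; python3 -m creep '[[0.0007,0,0,0,22],[0.0007,0,0,0,22]]';python3 -c "
from h import *
wr('w17',.72,np.radians(90),lh=-.0915)"
```

```text
t: 24.92
tool_pos: [0.5361, -0.0138, 0.0314]
orientation: [-3.133, -0.232, 0.003]
force: [-12.0, -1.8, 10.8]
opening: 0.0851
t: 25.08
tool_pos: [0.5361, -0.0138, 0.0312]
orientation: [3.133, 0.232, -0.008]
force: [-17.6, -2.8, 14.3]
opening: 0.0847
t 25.13 P [ 0.5361 -0.0138  0.0312] n 0.5285 l -0.0911 tipz 0.0202 F n/l/z [-14.54   0.12  11.49] open 0.0850 q6 1.30 toolx [ 0.989  0.147 -0.005] tooly [ 0.147 -0.989 -0.   ]
```

```bash
python3 -c "
from h import *
b=read_camera('side'); save('s17',cv2.resize(b[210:330,200:360],None,fx=5,fy=5,interpolation=cv2.INTER_CUBIC))"
```

```text
(no output)
```

View pics/s17.png

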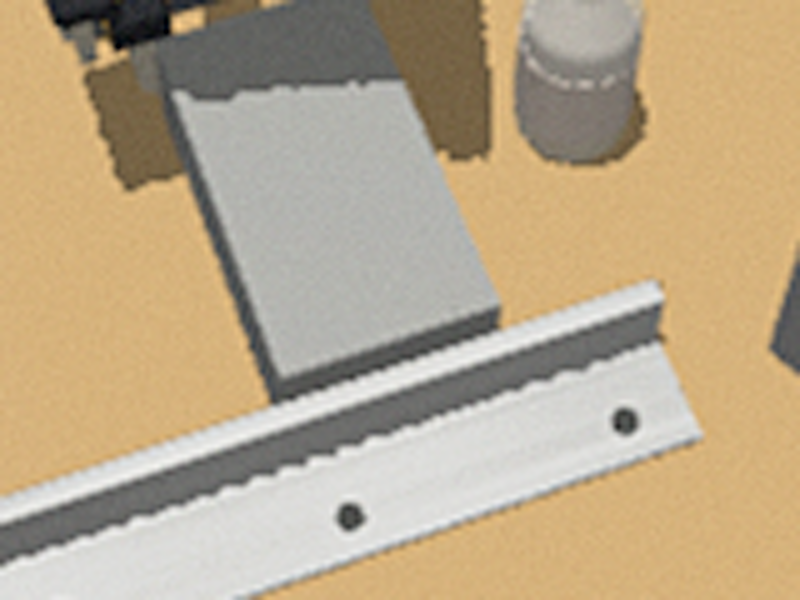

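View pics/w17.png

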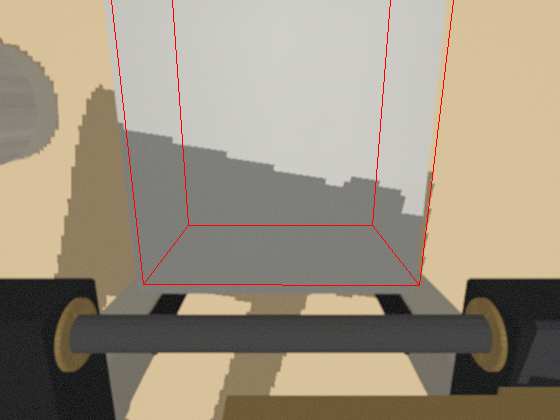

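```bash
python3 -m creep '[[-0.001,0,0,0,22],[-0.0015,0,0,0,22],[-0.002,0,0,0,22],[-0.003,0,0,0,22],[-0.006,0,0,0,22],[-0.01,0,0,0,22],[-0.015,0,0,0,22],[-0.02,0,0,0,22],[0,0,-0.03,0,22],[0,0,-0.035,0,22],[-0.02,0,-0.04,0,22],[-0.02,0,-0.04,0,22]]'; python3 -c "
from h import *
st()
b=read_camera('side'); save('s18',cv2.resize(b[210:330,200:360],None,fx=5,fy=5,interpolation=cv2.INTER_CUBIC))
b=read_camera('top'); save('t18',b)"
```

```text
t: 26.18
tool_pos: [0.4426, -0.0276, 0.1722]
orientation: [-3.133, -0.232, 0.001]
force: [1.6, -0.4, 0.8]
opening: 0.0846
t 26.18 P [ 0.4426 -0.0276  0.1722] n 0.4340 l -0.0912 tipz 0.1612 F n/l/z [ 1.5  -0.6   0.78] open 0.0846 q6 1.24 toolx [ 0.989  0.148 -0.001] tooly [ 0.148 -0.989 -0.   ]
```

View pics/s18.png

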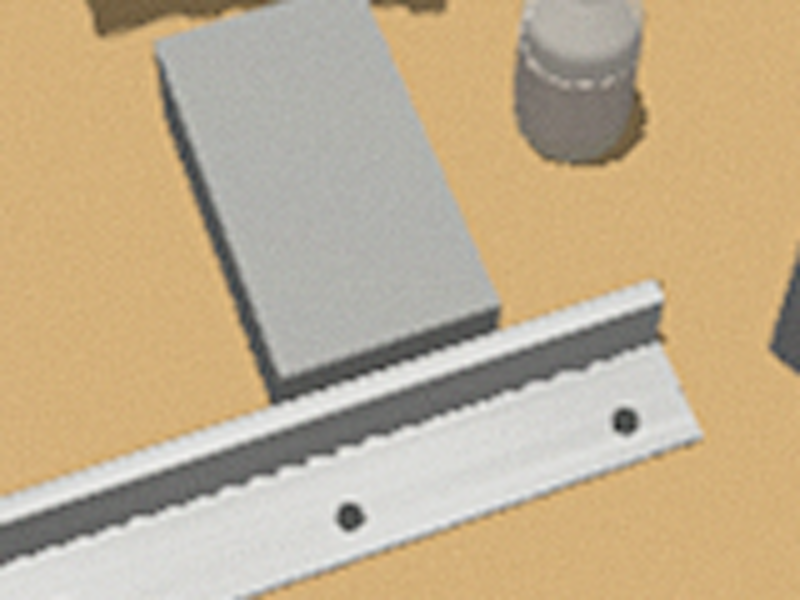

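View pics/t18.png

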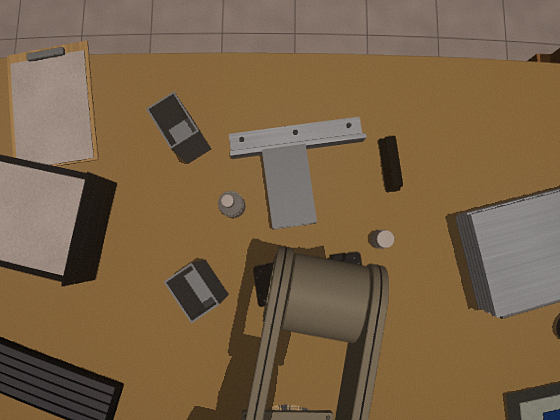

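```bash
python3 - <<'E'
from h import *
pt,ps=camera_params('top'),camera_params('side')
u=lambda a:(np.array(a)+.5)/5+[200,210]-.5
e=unproj(ps,u([(281,379),(498,307)]),.068); m=unproj(ps,u([(157,46)]),.068)
r=unproj(ps,u([(0,498),(655,281)]),.045)
ang=lambda a:np.arctan2(-(a[0,0]-a[1,0])*1,(a[0,1]-a[1,1]))
print('bin bottom top-edge',e.round(4),'yaw',ang(e),'n',e@N); print('rail top front edge',r.round(4),'yaw',ang(r),'n',r@N)
a=read_camera('top'); save('t19',cv2.resize(a[110:240,220:380],None,fx=5,fy=4.6,interpolation=cv2.INTER_CUBIC)[:598])
# corners in top via silhouette
for d in silhouettes('top','forms_bin'): print(d['confidence'],d['pixel'],cv2.minAreaRect(np.argwhere(d['region'])[:,::-1].astype(np.float32)))
p=pt; print('pred flat',proj(p,binW(RAILN,-.0915,np.pi/2,C8)).round(1))
for q in ('gel_bottle','pill_jar','stapler'):
    for d in tip_of('top',q)[:1]: print(q,np.round(d['pixel'],1),unproj(pt,d['pixel'],0)[0].round(3))
E
```

```text
bin bottom top-edge [[ 0.7301 -0.032   0.068 ]
 [ 0.716   0.065   0.068 ]] yaw -2.9973110235997593 n [0.71779748 0.71786794]
rail top front edge [[ 0.7488 -0.1557  0.045 ]
 [ 0.7067  0.1395  0.045 ]] yaw -3.0000036868560733 n [0.71844138 0.71945838]
0.79 [196.2, 287.6] ((196.42308044433594, 288.88458251953125), (51.86445999145508, 47.981563568115234), 56.30992889404297)
0.75 [288.1, 185.9] ((288.6600341796875, 186.1199951171875), (81.31726837158203, 45.113407135009766), 81.8698959350586)
0.67 [181.5, 129.5] ((178.34613037109375, 128.26922607421875), (69.61487579345703, 35.22346496582031), 56.3099365234375)
pred flat [[304.7 148. ]
 [315.2 222. ]
 [263.6 153.5]
 [273.6 227.7]
 [306.5 141.9]
 [317.7 220.6]
 [262.7 147.7]
 [273.4 226.6]]
gel_bottle [235.2 202.2] [0.6   0.129 0.   ]
stapler [387.2 164.3] [ 0.696 -0.236  0.   ]
```

View pics/t19.png

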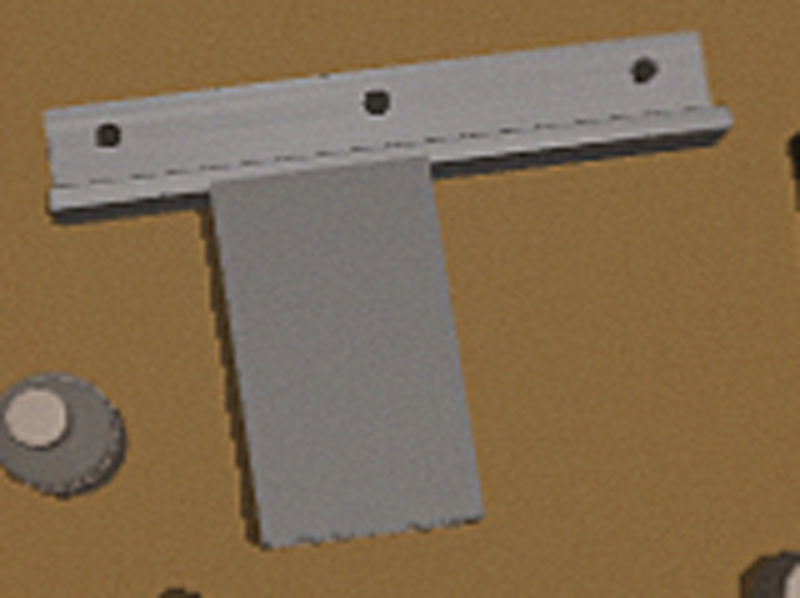

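```bash
python3 -m creep '[[-0.01,0,-0.02,0,22],[0,0,0,0,22],[0,0,0,0,22]]'; python3 -c "
from h import *
st(); print(close_job())"
```

```text
t: 26.78
tool_pos: [0.434, -0.0291, 0.1904]
orientation: [-3.133, -0.232, 0.0]
force: [0.7, -0.5, 0.3]
opening: 0.0849
t 26.78 P [ 0.434  -0.0291  0.1904] n 0.4252 l -0.0915 tipz 0.1794 F n/l/z [ 0.61 -0.59  0.31] open 0.0849 q6 1.24 toolx [ 0.989  0.147 -0.   ] tooly [ 0.147 -0.989 -0.   ]
the job is handed in; nothing more can be done
None
```

The bin now lies on its −x side with its bottom against the stop rail and its mouth facing away. I handed the job in at 26.8 s of the 64 s, with the fingers well clear of everything.

- **Tipping:** With the fingers shut inside the mouth, I pushed the bin past its balance point. I then carried the upper rim down slowly to flat, following the tilt in the wrist camera, and saw no drop. The bottom edge slid only about 3 mm towards the rail in the last few degrees.
- **Pushing:** I pushed on the two side-wall rims with the fingers open and did not pinch the bin. It slid with about 2–3 N.
- **Firmer contact than intended:** The push force rose to about 18 N sideways and 14 N vertically before I stopped and backed off.
- **Final check:** In the side view the bin's bottom edge and the rail face agree within about 1–2 mm and 0.003 rad, which is about the calibration error. The bottom edge behind the rail cannot be seen directly.
- **Bystanders:** The gel bottle and stapler measured within 2–7 mm of where they were at the start, which is detector noise. The network missed the pill jar in the last check, but it looked unmoved in the last top picture.

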